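Stopper the snack jar and close its wire bail

TASK

Put the wooden stopper into the neck of the open glass jar that stands in the steel ring: lower it in gently, without dropping it, until its flange rests on the rim all round. Then swing the jar's wire bail over it, all the way down until its crossbar rests in the forked catch. Leave the bowl, the twist-cap jar and the game controller where they are.

Things in the scene. Friction and masses are not known exactly. Their poses are not given: they have to be found in the camera images.
- jar: Open clear glass jar, 125 mm tall, 104 mm wide, fixed upright in a steel ring (128 mm across) on the bench. Origin: centre of underside; z up; +x towards the bail's hinge, -x towards the catch, y along the hinge axis. Neck 68 mm outside, straight 60 mm bore. Beside it, up to z 141 mm: hinge lugs at x +48, y -35/+35 mm and the catch's two forks at x -48, y -21/+21 mm.
- jar_mouth (a point): Centre of the jar's mouth at rim height (125 mm above the jar's origin); axes as the jar's.
- bail_hinge (a point): Centre of the bail's hinge, fixed on the jar at x = +48 mm, z = 137.5 mm of the jar's frame; the hinge axis is y.
- bail (a joint): Bail angle (rad): 0 = closed, level over the mouth, crossbar in the catch; 1.57 = upright; stops at 2.6, leaning back. Stays where left. Rectangle of 6 mm steel wire, 58 mm wide, 96 mm from hinge to crossbar; closed, it straddles the stopper's knob. At angle a it points from the hinge along (-cos a, 0, sin a) of the jar's frame.
- bail_tab (a point): Point on the bail's flat steel tab, 118 mm from the hinge axis: the place to push. The tab, 26 mm wide and 5 mm thick, juts from the middle of the crossbar, out to 130 mm from the hinge. Site z: the face that is on top when closed.
- stopper: Stopper, 72 mm tall, standing on its narrow end. Tapered cork plug 30 mm high, 44 mm across at the foot, 56 mm at the top; above it a wooden flange 76 mm across and 8 mm thick, then a round wooden knob 34 mm across and 34 mm high, to grip. Origin: centre of the plug's foot; z up along its axis.
- stopper_seat (a point): Centre of the underside of the stopper's flange, 30 mm above its origin; meets jar_mouth when the stopper is home.
- bowl: White ceramic bowl, 110 mm across, 50 mm high; origin at the centre of its underside. Bystander.
- twist_jar: Closed jar with a steel twist cap, 68 mm across, 100 mm high; origin at the centre of its underside. Bystander.
- controller: Purple plastic game controller, about 100 by 150 mm, 37 mm high; origin at the centre of its underside. Bystander.
Mind the look-alikes: they are no part of the job. Leave any red or turquoise look-alike of the stopper alone.

How it is judged:
On the way, in this order (a step that is already met when the one before it is completed fails the run):
1. the stopper is home in the jar's neck, the bail still open (horizontal distance between stopper_seat and jar_mouth below 0.005 m and z of stopper_seat in the frame of jar_mouth below 0.003 m and angle between the z axis of stopper and the z axis of jar, either way round below 0.06 rad and value of joint bail above 0.5 rad), for 0.2 s.
2. the bail is swung down into its catch (value of joint bail below 0.06 rad), for 0.2 s.
At the end, for the whole second after the job is handed in: The stopper is at rest in the jar's neck, its flange within 3 mm of the rim in height, within 5 mm of its centre and within 0.06 rad of upright, and the bail is closed over it to within 0.06 rad (horizontal distance between stopper_seat and jar_mouth below 0.005 m and z of stopper_seat in the frame of jar_mouth below 0.003 m and angle between the z axis of stopper and the z axis of jar, either way round below 0.06 rad and value of joint bail below 0.06 rad and linear speed of stopper below 0.02 m/s); the robot touches nothing.
It fails at once if the stopper is dropped or slammed into the jar (faster than 0.5 m/s near the mouth) (distance between stopper_seat and jar_mouth below 0.05 m and linear speed of stopper above 0.5 m/s).
It fails at once if the bowl is shifted by more than 3 cm (distance of bowl from where it was at the start of the episode above 0.03 m).
It fails at once if the twist-cap jar is shifted by more than 3 cm (distance of twist_jar from where it was at the start of the episode above 0.03 m).
It fails at once if the controller is shifted by more than 3 cm (distance of controller from where it was at the start of the episode above 0.03 m).
It also fails if it takes over 62 s, if anything falls off the work surface, if the arm or the gripper's body presses on something with over 40 N, if the wrist force passes 120 N, or if a joint passes its speed limit or range.

ROBOT

A 6-joint arm with a two-finger parallel gripper is mounted at the origin on the work surface. World frame = base frame: x ahead of the robot, y to its left, z up, the work surface at z = 0. Lengths are in m, angles in rad, forces in N, time in s.
With the tool pointing down it reaches from about 0.3 to 0.75 m from the base axis. Payload 8.5 kg.
Tool frame: the origin (TCP) lies at the very end of the fingers, on their centre line; the grasp point (between the pads) lies 19 mm behind it; z points along the fingers, y is the line along which they close (so a half turn about z gives the same grasp; the last joint's range is limited). The gripper opens to 85 mm and grips with 20 to 120 N. Pads are 22 mm wide; open, the fingers measure 114 mm over their backs; the gripper's body (76 mm by 85 mm) begins 54 mm behind the grasp point. The pads swing forward as they close: fully open they stand 13 mm farther back than shut.
Start: joints at [-1.508, 0.381, 1.297, -0, 1.464, -0.215], TCP at [0.151, -0.529, 0.231] pointing down, gripper open.
Joint ranges: [-3.11, 3.11], [-0.89, 2.33], [0.22, 2.48], [-1.42, 4.56], [0.17, 2.85], [-2.88, 2.88]. Speed limits (rad/s): [2.39, 2.39, 3.14, 3.14, 3.14, 3.14].

INTERFACE

Orientations are given as a unit quaternion [w, x, y, z].
In Python, from plant import r gives the robot as it stands.
- The arm moves only by the tool send_rows, never from a script. Its argument "increments" is a list that holds one entry, the list of rows, each a list of 6 numbers: the shift along the tool's x, y, z in m, then the turn, a rotation vector about the tool's x, y, z in degrees. In form: [[[tx, ty, tz, wx, wy, wz], ...]]. A call has 1 to 12 rows; each row is the pose to reach, as a shift and turn from the pose commanded when the call began, along the tool's axes at that moment; what a row does not reach only later rows make up. A row lasts 1/8 s, in which the tool goes at most 62.5 mm and 10.7 degrees, less where a joint would pass 70% of its speed; a pose out of reach is approached as far as the arm can. A call with a gripper value outside its range is refused whole. "hand" is the closure, from -1 (fully open) to 1 (shut), set as the call begins (left out, the last holds). The fingers move at their own pace and stop on an object; "squeeze" is the grip in N (left out, the last holds). Time passes only in rows, so rows that repeat a pose let the fingers close. It gives the time, the measured TCP pose, the force, the opening and the grip force at its end, in the units of the state.
- r.observe(): the state, without advancing time (a new reading comes with each control period).
- r.snapshot(name): name is "side" or "top" or "wrist"; returns a dict with "color" (420x560x3 uint8, red, green, blue), "intrinsics" (3x3 intrinsics, pixels), "D" ([k1, k2, p1, p2, k3] as OpenCV has them; the pictures are not rectified), "xyz" and "orientation" of the camera in the world. Camera axes: x right, y down, z forward; pixel columns grow to the right and rows downward; lengths in m; the calibration is good to about 2 mm. A picture is of the moment at which its call begins. There is no depth.
- r.sign_off(): hands the job in; it is judged then, once.
The state is a dict: "time": time; "joints": joint angles; "joint_vel": joint speeds; "effort": joint torques, N m; "ee_pos": TCP position; "ee_rot": TCP orientation; "contact_force": force on the tool from outside, world axes, zero at the start; "moment": the same for the moment, N m; "gripper_width": finger opening in m; "grasp_force": force on a finger pad.
Only numpy, scipy, OpenCV 4.12 (cv2) and the standard library are available. Lean on these libraries where they do the work, as an engineer would, in place of code of your own. Each camera call takes 0.05 s, during which the arm holds its last target. There are 200 camera calls.

## Working session

There is one attempt and no reset: what is moved stays moved. The work goes in short steps, Python scripts to look and compute and a tool call to move; the robot and the scene stay as the last step left them, time stands still between calls to the robot, and variables do not carry over. Pictures are saved under pics/ and viewed, at most 10 in all, crops included, and the job is handed in when it is done.

Besides the shell and the picture viewer there is one more tool, called after "Request:" as name([rows], argument=value, ...), one row to a line, values as JSON. send_rows: Moves the arm, as the interface text tells. Its arguments: {"type":"object","properties":{"increments":{"type":"array"},"hand":{"type":"number"},"squeeze":{"type":"number"}},"required":["increments"]}

```bash
mkdir -p pics; ls; python3 - <<'E'
from plant import r
import cv2,pickle
d={}
for n in("side","top","wrist"):
    s=r.snapshot(n);d[n]=s;cv2.imwrite(f"pics/{n}0.png",s["color"][:,:,::-1])
    print(n,s["intrinsics"],s["D"],s["xyz"],s["orientation"])
pickle.dump(d,open("s0.pkl","wb"));print(r.observe())
E
```

```text
pics
side [[504.97996027   0.         280.7902846 ]
 [  0.         504.97996027 210.30572373]
 [  0.           0.           1.        ]] [-0.0835259  0.         0.         0.         0.       ] [0.17072206 0.81955056 0.7508727 ] [ 0.1201564  -0.22120973  0.85808908 -0.44756208]
top [[440.6791073    0.         280.70394402]
 [  0.         440.6791073  210.4435745 ]
 [  0.           0.           1.        ]] [-0.00019139  0.          0.          0.          0.        ] [0.49822123 0.01086499 1.10684756] [-0.04217855  0.7118044  -0.70024369  0.03484591]
wrist [[301.5678093    0.         282.98876017]
 [  0.         301.5678093  210.62617978]
 [  0.           0.           1.        ]] [-0.04563861  0.          0.          0.          0.        ] [ 0.21792891 -0.51003286  0.37302668] [ 0.11161323  0.79030169 -0.5962842  -0.08608649]
{'time': 0.15, 'joints': array([-1.50828440e+00,  3.81057535e-01,  1.29797885e+00, -7.33875266e-08,
        1.46360001e+00, -2.15310388e-01]), 'joint_vel': array([-0.00115334, -0.00225702, -0.00339512, -0.00061499,  0.00193461,
        0.00015091]), 'effort': array([ 2.01551637e-03, -4.48627889e+01, -2.31345570e+01, -1.51384756e-04,
        3.79236677e-03, -9.44098900e-06]), 'ee_pos': array([ 0.15082377, -0.52871061,  0.23088122]), 'ee_rot': array([-5.20348223e-04,  9.90367214e-01,  1.38464827e-01,  3.97951435e-05]), 'contact_force': array([-0.02459097,  0.7391288 ,  0.6551189 ]), 'moment': array([-0.00627986, -0.05381284, -0.01678408]), 'grasp_force': 0.0, 'gripper_width': 0.08545773470181182}
```

View pics/top0.png

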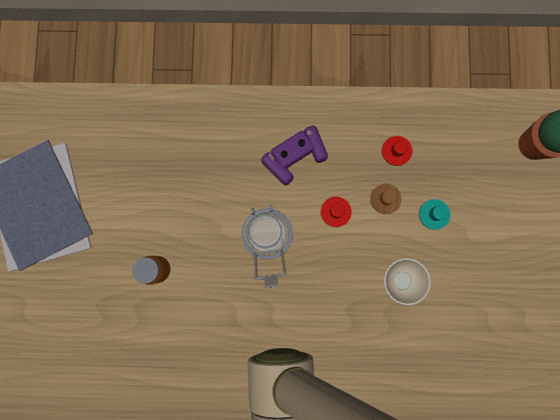

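View pics/side0.png

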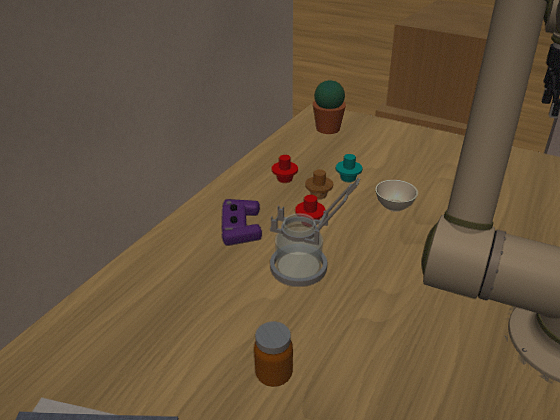

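Top view: candidates for the stopper are wooden (386,199), red (397,150), red (336,211) and turquoise (435,214). I choose the wooden one. The jar is at (266,233), with its hinge and bail towards the robot and the tab at (271,281). Bowl (407,281), twist jar (152,270) and controller (295,155) stay put. In the side view the wooden stopper is at (319,183) and the jar at (299,240).

```bash
python3 - <<'E'
import pickle,cv2,numpy as np
d=pickle.load(open("s0.pkl","rb"))
def crop(n,u,v,w,h,f):
    c=d[n]["color"][v:v+h,u:u+w,::-1]
    return cv2.resize(c,None,fx=f,fy=f,interpolation=cv2.INTER_CUBIC)
a=crop("top",360,170,50,58,5)[:290,:250]; b=crop("top",235,195,70,100,5)[:500]
c=crop("side",260,160,110,130,4)
print(a.shape,b.shape,c.shape)
im=np.zeros((600,800,3),np.uint8); im[:290,:250]=a; 
c=crop("side",265,165,100,120,4); 
im2=np.zeros((600,800,3),np.uint8)
im[:500,250:600]=b; im[300:,:200]=crop("side",295,160,50,75,4)
im[:440,600:]=crop("side",265,175,100,110,4)[:440,:400][:, 200:400] if 0 else crop("side",310,170,50,110,4)
cv2.imwrite("pics/crop1.png",im)
E
```

```text
(290, 250, 3) (500, 350, 3) (520, 440, 3)
```

View pics/crop1.png

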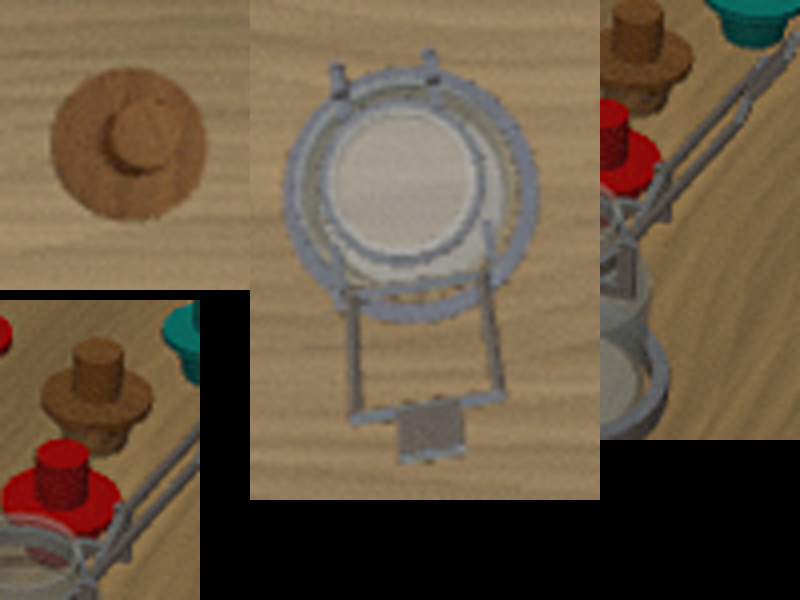

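The crop confirms the plain wooden stopper: its flange centre is at about (385.3,198.4) in the top view and its knob top at (388.6,196.4). The jar's neck rim centre is at about (265.0,231.2).

```bash
cat > h.py <<'E'
import numpy as np,cv2,pickle
from scipy.spatial.transform import Rotation as R
def Rc(s): return R.from_quat(s["orientation"],scalar_first=True).as_matrix()
def ray(s,px,z):
    n=cv2.undistortPoints(np.array([[px]],float),s["intrinsics"],s["D"])[0,0]
    v=Rc(s)@np.array([n[0],n[1],1]);c=np.array(s["xyz"])
    return c+v*(z-c[2])/v[2]
def proj(s,P):
    M=Rc(s).T
    return cv2.projectPoints(np.atleast_2d(P).astype(float),cv2.Rodrigues(M)[0],-M@np.array(s["xyz"]),s["intrinsics"],s["D"])[0][:,0]
def jarpts(x,y,yaw,P):
    return R.from_euler('z',yaw).apply(np.atleast_2d(P))+[x,y,0]
E
python3 - <<'E'
from h import *
d=pickle.load(open("s0.pkl","rb"));t=d["top"];s=d["side"]
np.set_printoptions(precision=4,suppress=True)
print("flange",ray(t,(385.3,198.4),.038),"knob",ray(t,(388.6,196.4),.072))
print("side knob top",ray(s,(295+99/4-.5,160+48/4-.5),.072), "side flange", ray(s,(295+97/4-.5,160+96/4-.5),.038))
print("mouth",ray(t,(265,231.2),.125),"ring",ray(t,(267,233.4),.008))
c=lambda u,v:((u-250+.5)/5+234.5,(v+.5)/5+194.5)
for n,p in dict(f1=(340,90),f2=(433,85),f1b=(336,67),f2b=(430,51),l1=(340,262),l1b=(342,300),l2=(487,225),l2b=(490,275)).items(): print(n,ray(t,c(*p),.141))
for a in (150,160,170,180):
    pass
j=ray(t,(265,231.2),.125)
for yaw in (2.95,3.14,3.3,3.4):
    print(yaw)
    P=np.array([[-48,-21,141],[-48,21,141],[48,-35,141],[48,35,141],[-48,-21,110],[48,35,110]])/1e3
    q=proj(t,jarpts(j[0],j[1],yaw,P)); print(((q-[234.5,194.5])*5+[250,0]).round())
E
```

```text
flange [ 0.6487 -0.2319  0.038 ] knob [ 0.6488 -0.232   0.072 ]
side knob top [ 0.65   -0.2371  0.072 ] side flange [ 0.6478 -0.2322  0.038 ]
mouth [0.5584 0.0562 0.125 ] ring [0.5602 0.0565 0.008 ]
f1 [0.5981 0.0837 0.141 ]
f2 [0.6009 0.0427 0.141 ]
f1b [0.6082 0.0857 0.141 ]
f2b [0.616  0.0443 0.141 ]
l1 [0.5225 0.0819 0.141 ]
l1b [0.5059 0.0806 0.141 ]
l2 [0.5397 0.0179 0.141 ]
l2b [0.5179 0.0162 0.141 ]
2.95
[[377.  65.]
 [470.  85.]
 [299. 272.]
 [456. 305.]
 [381.  73.]
 [458. 306.]]
3.14
[[356.  72.]
 [451.  73.]
 [318. 290.]
 [479. 293.]
 [360.  79.]
 [479. 293.]]
3.3
[[339.  80.]
 [433.  67.]
 [337. 301.]
 [495. 279.]
 [344.  88.]
 [496. 280.]]
3.4
[[329.  87.]
 [422.  64.]
 [349. 307.]
 [505. 269.]
 [334.  94.]
 [504. 270.]]
```

```bash
cat >> h.py <<'E'
def down(yaw,tilt=0): # tool x at world angle yaw, z down; tilt about tool y
    c,s=np.cos(yaw),np.sin(yaw)
    M=np.array([[c,s,0],[s,-c,0],[0,0,-1]]).T
    return R.from_matrix(np.array([[c,s,0],[s,-c,0],[0,0,-1.]]).T)*R.from_euler('y',tilt)
def inc(o,p,rot):
    R0=R.from_quat(o["ee_rot"],scalar_first=True)
    return np.r_[R0.inv().apply(np.array(p)-o["ee_pos"]),(R0.inv()*rot).as_rotvec(degrees=True)]
E
python3 - <<'E'
from h import *
from plant import r
np.set_printoptions(precision=4,suppress=True)
o=r.observe()
print(inc(o,(.6485,-.232,.20),down(.158)))
E
```

```text
[ 0.56   -0.1488  0.0312 -0.0591 -0.0093  6.8653]
```

Request:
send_rows([
  [[0.056,-0.015,0.003,0,0,0.7],[0.112,-0.03,0.006,0,0,1.4],[0.168,-0.045,0.009,0,0,2.1],[0.224,-0.06,0.012,0,0,2.8],[0.28,-0.075,0.015,0,0,3.5],[0.336,-0.09,0.018,0,0,4.2],[0.392,-0.105,0.021,0,0,4.9],[0.448,-0.12,0.024,0,0,5.6],[0.504,-0.135,0.028,0,0,6.3],[0.56,-0.149,0.031,0,0,6.9],[0.56,-0.149,0.031,0,0,6.9],[0.56,-0.149,0.031,0,0,6.9]],
], hand=-1, squeeze=40)

```text
time: 1.65
ee_pos: [0.6481, -0.2322, 0.1999]
ee_rot: [-0.0, 0.997, 0.079, -0.001]
contact_force: [-0.5, 0.3, 0.3]
gripper_width: 0.0855
grasp_force: 0.0
```

```bash
python3 - <<'E'
from h import *
from plant import r
np.set_printoptions(precision=4,suppress=True)
s=r.snapshot("wrist");pickle.dump(s,open("s1.pkl","wb"));o=r.observe()
print(o["time"],o["ee_pos"],o["ee_rot"],o["joints"],s["xyz"])
print(proj(s,[[.6485,-.232,.072],[.6485,-.232,.038]]))
cv2.imwrite("pics/w1.png",s["color"][:,:,::-1])
E
```

```text
1.7 [ 0.6478 -0.2327  0.2003] [-0.      0.9969  0.0782 -0.0003] [-0.5163  0.653   0.906  -0.0003  1.583   0.8979] [ 0.7172 -0.2218  0.342 ]
[[282.8812 200.8127]
 [282.9602 192.6072]]
```

View pics/w1.png

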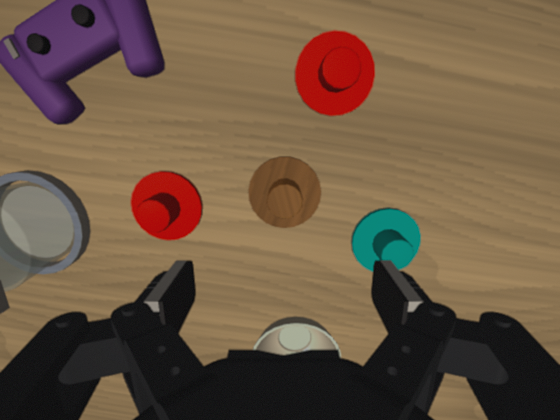

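The wrist view shows the wooden stopper's flange at about (285,191.5) and its knob at about (285,201). Turquoise is at (387,240), red at (166,205) and (335,72).

```bash
python3 - <<'E'
from h import *
from plant import r
np.set_printoptions(precision=4,suppress=True)
s=pickle.load(open("s1.pkl","rb"));o=r.observe()
for p in((285,191.5),(386,238.5),(166.5,205.5),(335,73)):
    q=ray(s,p,.038);print(q,inc(o,[q[0],q[1],.045],down(.158)))
E
```

```text
[ 0.65   -0.2339  0.038 ] [ 0.0021  0.0015  0.1553 -0.0043  0.0289 -0.0839]
[ 0.6158 -0.3504  0.038 ] [-0.0498  0.1113  0.1553 -0.0043  0.0289 -0.0839]
[ 0.6156 -0.113   0.038 ] [-0.013  -0.1232  0.1553 -0.0043  0.0289 -0.0839]
[ 0.7695 -0.2621  0.038 ] [ 0.1157  0.048   0.1553 -0.0043  0.0289 -0.0839]
```

Request:
send_rows([
  [[0.002,0.001,0.04,0,0,0],[0.002,0.001,0.08,0,0,0],[0.002,0.001,0.11,0,0,0],[0.002,0.001,0.135,0,0,0],[0.002,0.001,0.15,0,0,0],[0.002,0.001,0.155,0,0,0],[0.002,0.001,0.155,0,0,0]],
])

```text
time: 2.58
ee_pos: [0.6507, -0.2331, 0.046]
ee_rot: [0.0, 0.997, 0.078, 0.0]
contact_force: [-0.6, 0.8, 1.0]
gripper_width: 0.0851
grasp_force: 0.0
```

Request:
send_rows([
  [[0,0,0,0,0,0],[0,0,0,0,0,0],[0,0,0,0,0,0],[0,0,0,0,0,0],[0,0,0,0,0,0],[0,0,0,0,0,0],[0,0,0,0,0,0],[0,0,0,0,0,0]],
], hand=1, squeeze=40)

```text
time: 3.58
ee_pos: [0.6509, -0.2328, 0.0459]
ee_rot: [0.0, 0.997, 0.079, 0.0]
contact_force: [-0.3, 0.2, 5.7]
gripper_width: 0.0327
grasp_force: 40.0
```

Request:
send_rows([
  [[0,0,-0.03,0,0,0],[0,0,-0.08,0,0,0],[0,0,-0.13,0,0,0],[0,0,-0.18,0,0,0],[0,0,-0.205,0,0,0],[-0.02,-0.05,-0.205,0,0,0],[-0.04,-0.1,-0.205,0,0,0],[-0.06,-0.14,-0.205,0,0,0],[-0.06,-0.16,-0.205,0,0,0],[-0.06,-0.16,-0.205,0,0,0],[-0.06,-0.16,-0.205,0,0,0]],
])

```text
time: 4.95
ee_pos: [0.5669, -0.0849, 0.2498]
ee_rot: [0.0, 0.997, 0.078, -0.0]
contact_force: [-0.0, 0.5, -1.3]
gripper_width: 0.0327
grasp_force: 40.3
```

```bash
python3 - <<'E'
from h import *
from plant import r
np.set_printoptions(precision=4,suppress=True)
s=r.snapshot("wrist");pickle.dump(s,open("s2.pkl","wb"));o=r.observe()
print(o["time"],o["ee_pos"],o["ee_rot"],o["joints"],s["xyz"],o["gripper_width"],o["grasp_force"])
P=np.array([[-48,-21,141],[-48,21,141],[48,-35,141],[48,35,141],[0,0,125]])/1e3
print(proj(s,jarpts(.559,.0563,3.3,P)))
cv2.imwrite("pics/w2.png",s["color"][:,:,::-1])
E
```

```text
5.0 [ 0.5669 -0.0851  0.2498] [-0.      0.9969  0.0781 -0.0003] [-0.3553  0.4103  1.1959 -0.0002  1.5359  1.059 ] [ 0.6359 -0.0745  0.392 ] 0.03279591849258468 40.29918857384473
[[ 87.0664 134.3416]
 [136.4921 133.5402]
 [ 90.8192 242.5011]
 [165.8588 242.8227]
 [128.9375 187.1467]]
```

View pics/w2.png

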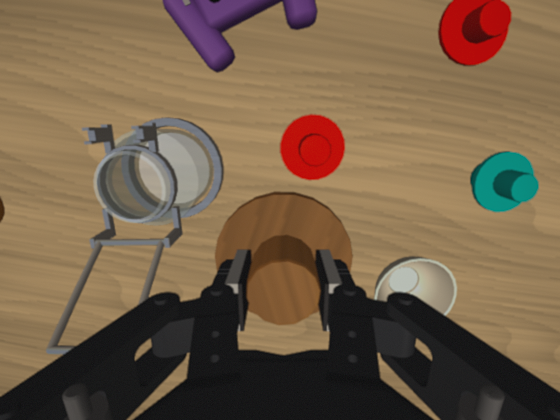

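The stopper is held upright between the pads. The jar mouth appears at about (136,183), but I predicted (129,187). I'll check this with overlays in all three views.

```bash
python3 - <<'E'
from h import *
d=pickle.load(open("s0.pkl","rb"));w=pickle.load(open("s2.pkl","rb"))
import sys
th=np.linspace(0,2*np.pi,60)
def circ(rad,z): return np.c_[rad*np.cos(th),rad*np.sin(th),0*th+z]
def mk(s,u,v,W,H,f,pose,ov=True):
    c=cv2.resize(np.ascontiguousarray(s["color"][v:v+H,u:u+W,::-1]),None,fx=f,fy=f,interpolation=cv2.INTER_CUBIC)
    if ov:
        for rad,z,col in((.034,.125,(0,0,255)),(.064,.0,(0,255,0))):
            q=(proj(s,jarpts(*pose,circ(rad,z)))-[u,v]+.5)*f-.5
            cv2.polylines(c,[q.round().astype(int)],True,col,1)
        P=np.array([[-48,-21,141],[-48,21,141],[48,-35,141],[48,35,141]])/1e3
        for p in (proj(s,jarpts(*pose,P))-[u,v]+.5)*f-.5: cv2.circle(c,tuple(p.round().astype(int).tolist()),3,(255,0,255),1)
    return c
pose=(.559,.0563,3.3)
im=np.zeros((600,800,3),np.uint8)
im[:360,:320]=mk(w,70,110,160,180,2,pose)
im[:400,320:620]=mk(d["side"],260,200,75,100,4,pose)
im[:280,620:800]=mk(d["top"],236,200,60,93,3,pose)[:280]if 0 else cv2.resize(mk(d["top"],236,200,60,93,3,pose),(180,280))
im[400:600,0:400]=0
cv2.imwrite("pics/ov.png",im)
E
```

```text
(no output)
```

View pics/ov.png

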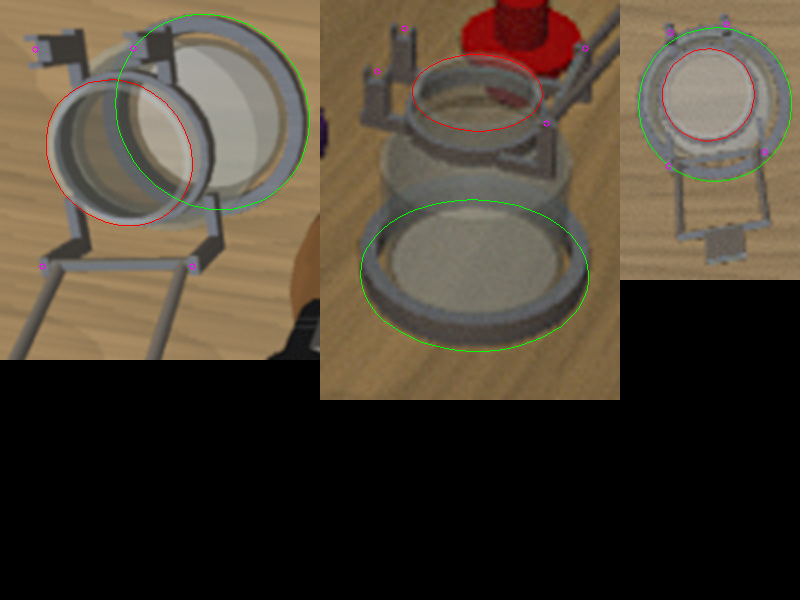

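The overlay matches the rim and lugs to about 2 mm, because the outer edge I saw earlier was the lower neck bead. I'll use the jar at (0.559, 0.0555) with yaw 3.3.

```bash
python3 - <<'E'
from h import *
from plant import r
np.set_printoptions(precision=4,suppress=True)
o=r.observe();print(inc(o,(.560,.0553,.2),down(3.3-np.pi)))
E
```

```text
[ 0.0151 -0.1397  0.0498 -0.0047  0.0315 -0.1119]
```

Request:
send_rows([
  [[0.004,-0.035,0,0,0,0],[0.008,-0.075,0,0,0,0],[0.012,-0.11,0,0,0,0],[0.015,-0.132,0,0,0,0],[0.015,-0.14,0,0,0,0],[0.015,-0.14,0.01,0,0,0],[0.015,-0.14,0.03,0,0,0],[0.015,-0.14,0.045,0,0,0],[0.015,-0.14,0.05,0,0,0],[0.015,-0.14,0.05,0,0,0]],
])

```text
time: 6.25
ee_pos: [0.5593, 0.0559, 0.2001]
ee_rot: [-0.0, 0.997, 0.078, -0.0]
contact_force: [0.4, 0.3, -1.4]
gripper_width: 0.0324
grasp_force: 40.3
```

```bash
python3 - <<'E'
from h import *
from plant import r
np.set_printoptions(precision=4,suppress=True)
d={n:r.snapshot(n) for n in("top","side","wrist")};pickle.dump(d,open("s3.pkl","wb"))
o=r.observe();print(o["ee_pos"],o["contact_force"],o["joints"])
im=np.zeros((600,800,3),np.uint8)
f=lambda n,u,v,W,H,k:cv2.resize(np.ascontiguousarray(d[n]["color"][v:v+H,u:u+W,::-1]),None,fx=k,fy=k,interpolation=cv2.INTER_CUBIC)
im[:480,:400]=f("side",250,170,100,120,4)
im[:420,400:]=cv2.resize(d["wrist"]["color"][:,80:480,::-1],(400,420))
cv2.imwrite("pics/c3.png",im)
E
```

```text
[0.5595 0.0563 0.2009] [ 0.2228 -0.0818 -1.161 ] [-0.1103  0.4248  1.3166 -0.      1.399   1.3034]
```

View pics/c3.png

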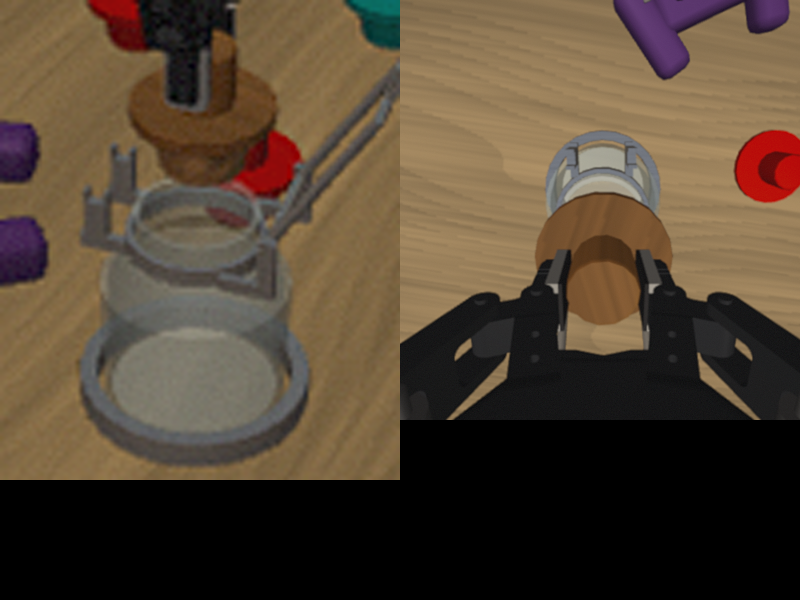

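The stopper sits centred above the mouth: plug foot at about x 200 and rim at about x 197 in the side crop, and both at x 602 in the wrist crop. Now I'll lower it gently.

Request:
send_rows([
  [[0,0,0.008,0,0,0],[0,0,0.016,0,0,0],[0,0,0.023,0,0,0],[0,0,0.03,0,0,0],[0,0,0.036,0,0,0],[0,0,0.042,0,0,0],[0,0,0.046,0,0,0],[0,0,0.05,0,0,0],[0,0,0.05,0,0,0]],
])

```text
time: 7.52
ee_pos: [0.5591, 0.0565, 0.1501]
ee_rot: [-0.0, 0.997, 0.079, -0.0]
contact_force: [-1.1, -0.5, -0.9]
gripper_width: 0.0327
grasp_force: 40.3
```

Request:
send_rows([
  [[0,0,0.003,0,0,0],[0,0,0.005,0,0,0],[0,0,0.007,0,0,0],[0,0,0.008,0,0,0],[0,0,0.009,0,0,0],[0,0,0.009,0,0,0]],
])

```text
time: 8.28
ee_pos: [0.5592, 0.0565, 0.1413]
ee_rot: [-0.0, 0.997, 0.079, -0.0]
contact_force: [1.0, -0.5, -1.0]
gripper_width: 0.0326
grasp_force: 40.3
```

Request:
send_rows([
  [[0,0,0.001,0,0,0],[0,0,0.002,0,0,0],[0,0,0.002,0,0,0]],
])

```text
time: 8.65
ee_pos: [0.5594, 0.0565, 0.1407]
ee_rot: [0.0, 0.997, 0.079, 0.001]
contact_force: [-2.8, -1.5, 9.1]
gripper_width: 0.0325
grasp_force: 41.2
```

Request:
send_rows([
  [[0,0,0,0,0,0],[0,0,0,0,0,0],[0,0,0,0,0,0],[0,0,0,0,0,0],[0,0,-0.01,0,0,0],[0,0,-0.03,0,0,0],[0,0,-0.06,0,0,0],[0,0,-0.1,0,0,0],[0,0,-0.14,0,0,0],[0,0,-0.17,0,0,0],[0,0,-0.17,0,0,0]],
], hand=-0.3)

```text
time: 10.02
ee_pos: [0.5596, 0.0565, 0.3121]
ee_rot: [0.0, 0.997, 0.079, 0.003]
contact_force: [0.1, -0.3, -1.0]
gripper_width: 0.0557
grasp_force: 0.0
```

```bash
python3 - <<'E'
from h import *
from plant import r
np.set_printoptions(precision=4,suppress=True)
d={n:r.snapshot(n) for n in("top","side","wrist")};pickle.dump(d,open("s4.pkl","wb"))
o=r.observe();print(o["time"],o["ee_pos"],o["gripper_width"],o["contact_force"])
im=np.zeros((600,800,3),np.uint8)
f=lambda n,u,v,W,H,k:cv2.resize(np.ascontiguousarray(d[n]["color"][v:v+H,u:u+W,::-1]),None,fx=k,fy=k,interpolation=cv2.INTER_CUBIC)
im[:480,:480]=f("side",250,170,120,120,4)
im[:420,480:]=cv2.resize(d["wrist"]["color"][:,120:440,::-1],(320,420))
# bail angle: project in side and top
p0=(.559,.056,3.3)
for a in (2.0,2.1,2.2,2.3,2.4):
    P=[[.048-.13*np.cos(a),0,.1375+.13*np.sin(a)],[.048-.096*np.cos(a),-.029,.1375+.096*np.sin(a)],[.048-.096*np.cos(a),.029,.1375+.096*np.sin(a)]]
    print(a,proj(d["side"],jarpts(*p0,P)).round(1).ravel(),proj(d["top"],jarpts(*p0,P)).round(1).ravel())
cv2.imwrite("pics/c4.png",im)
E
```

```text
10.175 [0.5588 0.0566 0.3084] 0.05560412020985328 [ 0.8821  0.1531 -0.7547]
2.0 [350.8 177.3 338.8 197.5 346.2 182.4] [269.4 279.5 254.5 273.7 283.4 269.6]
2.1 [356.5 181.1 343.  200.3 350.3 185. ] [270.3 285.4 255.2 277.9 284.  273.8]
2.2 [361.9 185.3 347.  203.4 354.  188. ] [271.2 290.8 255.9 281.8 284.6 277.7]
2.3 [366.7 189.9 350.6 206.7 357.5 191.2] [272.1 295.7 256.6 285.4 285.1 281.3]
2.4 [371.1 194.8 353.8 210.3 360.6 194.7] [272.8 300.  257.3 288.6 285.6 284.5]
```

View pics/c4.png

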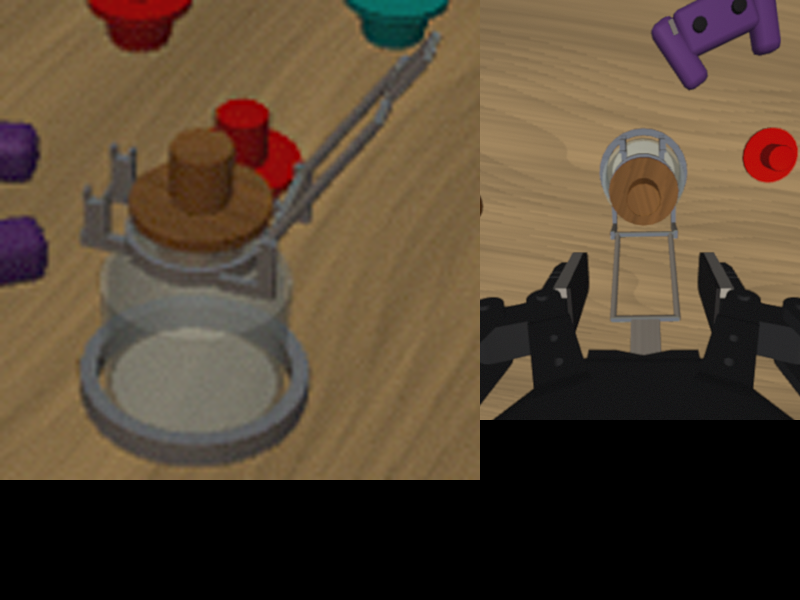

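The stopper is home, with its flange flat on the rim. The bail leans back towards the robot at about 2.1 rad, with the tab tip near (358.6,179.4) in the side view. Next I'll shut the fingers and bring them behind the tab.

Request:
send_rows([
  [[-0.03,0,0,0,0,0],[-0.08,0,0,0,0,0],[-0.13,0,0,0,0,0],[-0.17,0,0,0,0,0],[-0.19,0,0,0,0,0],[-0.19,0,0.02,0,0,0],[-0.19,0,0.05,0,0,0],[-0.19,0,0.07,0,0,0],[-0.19,0,0.079,0,0,0],[-0.19,0,0.079,0,0,0]],
], hand=1)

```text
time: 11.42
ee_pos: [0.3713, 0.0268, 0.23]
ee_rot: [-0.0, 0.997, 0.079, -0.001]
contact_force: [1.0, 0.1, -0.3]
gripper_width: -0.0001
grasp_force: 0.0
```

```bash
python3 - <<'E'
from h import *
from plant import r
np.set_printoptions(precision=4,suppress=True)
o=r.observe();J=np.array([.559,.056,0]);p=R.from_euler('z',-3.3).apply(o["ee_pos"]-J)
print(p,o["ee_rot"],o["joints"],o["gripper_width"],o["contact_force"])
for a in np.arange(2.1,-.05,-.1):
    if a>1.57: x=.048-.13*np.cos(a)+.0025+.011; z=.23+(2.1-a)/.53*.018
    else:
        rho=.113+.013*(1-a/1.57); x=.048-rho*np.cos(a)+.0025*np.sin(a)+.011; z=.1375+rho*np.sin(a)+.0025*np.cos(a)
    print(round(a,2),"tx %.3f ty %.3f tz %.3f"%(p[0]-x,-p[1],p[2]-z))
E
```

```text
[ 0.19   -0.0008  0.23  ] [-0.0002  0.9969  0.0786 -0.0007] [-0.249   0.0645  1.7312  0.      1.3474  1.1644] -0.00013370776512036545 [ 0.971   0.069  -0.3179]
2.1 tx 0.063 ty 0.001 tz -0.000
2.0 tx 0.074 ty 0.001 tz -0.003
1.9 tx 0.086 ty 0.001 tz -0.007
1.8 tx 0.099 ty 0.001 tz -0.010
1.7 tx 0.112 ty 0.001 tz -0.014
1.6 tx 0.125 ty 0.001 tz -0.017
1.5 tx 0.136 ty 0.001 tz -0.021
1.4 tx 0.148 ty 0.001 tz -0.021
1.3 tx 0.159 ty 0.001 tz -0.019
1.2 tx 0.171 ty 0.001 tz -0.017
1.1 tx 0.182 ty 0.001 tz -0.013
1.0 tx 0.192 ty 0.001 tz -0.008
0.9 tx 0.203 ty 0.001 tz -0.002
0.8 tx 0.212 ty 0.001 tz 0.005
0.7 tx 0.221 ty 0.001 tz 0.013
0.6 tx 0.229 ty 0.001 tz 0.022
0.5 tx 0.237 ty 0.001 tz 0.032
0.4 tx 0.243 ty 0.001 tz 0.042
0.3 tx 0.248 ty 0.001 tz 0.054
0.2 tx 0.252 ty 0.001 tz 0.065
0.1 tx 0.255 ty 0.001 tz 0.077
-0.0 tx 0.257 ty 0.001 tz 0.090
```

Request:
send_rows([
  [[0.03,0.001,0,0,0,0],[0.055,0.001,0,0,0,0],[0.068,0.001,-0.001,0,0,0],[0.08,0.001,-0.005,0,0,0],[0.092,0.001,-0.009,0,0,0],[0.105,0.001,-0.012,0,0,0],[0.118,0.001,-0.015,0,0,0],[0.13,0.001,-0.018,0,0,0],[0.142,0.001,-0.021,0,0,0],[0.154,0.001,-0.02,0,0,0],[0.165,0.001,-0.018,0,0,0],[0.165,0.001,-0.018,0,0,0]],
])

```text
time: 12.92
ee_pos: [0.5352, 0.0517, 0.2478]
ee_rot: [-0.0, 0.997, 0.079, -0.0]
contact_force: [-0.5, 0.3, -1.1]
gripper_width: -0.0002
grasp_force: 0.0
```

```bash
python3 - <<'E'
from h import *
from plant import r
np.set_printoptions(precision=4,suppress=True)
d={n:r.snapshot(n) for n in("side","wrist")}
o=r.observe();p=R.from_euler('z',-3.3).apply(o["ee_pos"]-[.559,.056,0]);print(o["time"],p,o["contact_force"])
im=np.zeros((600,800,3),np.uint8)
im[:480,:480]=cv2.resize(np.ascontiguousarray(d["side"]["color"][150:270,250:370,::-1]),None,fx=4,fy=4,interpolation=cv2.INTER_CUBIC)
im[:420,480:]=d["wrist"]["color"][:,120:440,::-1]
cv2.imwrite("pics/c5.png",im)
E
```

```text
13.025 [0.0248 0.0004 0.2482] [ 0.0489 -0.1834  0.1108]
```

View pics/c5.png

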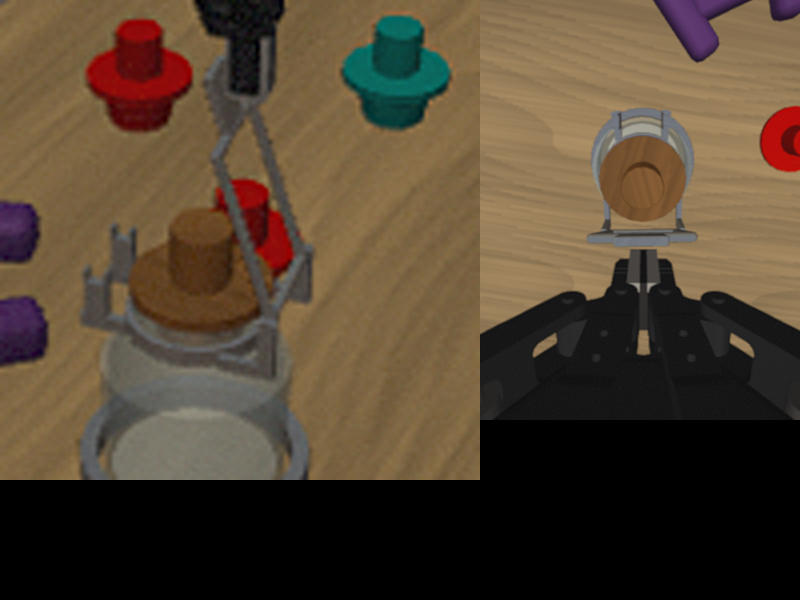

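The bail is now past upright at about 1.25 rad, with the fingertips behind the tab near (245,85) in the side crop. I'll continue along the arc.

Request:
send_rows([
  [[0.011,0,0.003,0,0,0],[0.022,0,0.007,0,0,0],[0.033,0,0.013,0,0,0],[0.043,0,0.02,0,0,0],[0.052,0,0.028,0,0,0],[0.06,0,0.036,0,0,0],[0.068,0,0.046,0,0,0],[0.075,0,0.056,0,0,0],[0.08,0,0.066,0,0,0],[0.085,0,0.078,0,0,0],[0.088,0,0.088,0,0,0],[0.09,0,0.096,0,0,0]],
])

```text
time: 14.52
ee_pos: [0.6236, 0.0658, 0.1516]
ee_rot: [-0.0, 0.997, 0.079, -0.0]
contact_force: [0.1, -0.0, 0.2]
gripper_width: -0.0002
grasp_force: 0.1
```

Request:
send_rows([
  [[0.001,0,0.005,0,0,0],[0.001,0,0.009,0,0,0],[0.001,0,0.012,0,0,0],[0.001,0,0.013,0,0,0],[0.001,0,0.013,0,0,0]],
])

```text
time: 15.15
ee_pos: [0.6246, 0.0659, 0.14]
ee_rot: [0.0, 0.997, 0.079, 0.0]
contact_force: [-2.4, -0.8, 4.7]
gripper_width: 0.0002
grasp_force: 2.1
```

Request:
send_rows([
  [[0,0,0.001,0,0,0],[0,0,0.002,0,0,0],[0,0,0.002,0,0,0]],
])

```text
time: 15.52
ee_pos: [0.6246, 0.0659, 0.1396]
ee_rot: [0.0, 0.997, 0.079, 0.001]
contact_force: [-6.6, -0.0, 14.7]
gripper_width: -0.0001
grasp_force: 7.6
```

Request:
send_rows([
  [[0,0,-0.01,0,0,0],[0,0,-0.04,0,0,0],[0,0,-0.08,0,0,0],[0,0,-0.12,0,0,0],[0,0,-0.16,0,0,0],[-0.05,0,-0.19,0,0,0],[-0.09,0,-0.2,0,0,0],[-0.12,0,-0.2,0,0,0],[-0.12,0,-0.2,0,0,0]],
])

```text
time: 16.65
ee_pos: [0.5048, 0.047, 0.3383]
ee_rot: [0.0, 0.997, 0.078, 0.001]
contact_force: [-0.4, 0.2, 0.3]
gripper_width: 0.0
grasp_force: 0.0
```

```bash
python3 - <<'E'
from h import *
from plant import r
np.set_printoptions(precision=4,suppress=True)
d={n:r.snapshot(n) for n in("side","wrist")}
o=r.observe();print(o["time"],o["ee_pos"],o["contact_force"])
im=np.zeros((600,800,3),np.uint8)
im[:480,:480]=cv2.resize(np.ascontiguousarray(d["side"]["color"][170:290,230:350,::-1]),None,fx=4,fy=4,interpolation=cv2.INTER_CUBIC)
im[:420,480:]=d["wrist"]["color"][:,120:440,::-1]
for a in(0,.06,.12):
    P=[[.048-.13*np.cos(a),0,.1375+.13*np.sin(a)]]
    print(a,(proj(d["side"],jarpts(.559,.056,3.3,P))-[230,170])*4)
cv2.imwrite("pics/c6.png",im)
E
```

```text
16.75 [0.5064 0.0471 0.3374] [-0.7333  0.9365 -0.0026]
0 [[129.87   160.5126]]
0.06 [[129.8552 148.5287]]
0.12 [[130.6629 136.652 ]]
```

View pics/c6.png

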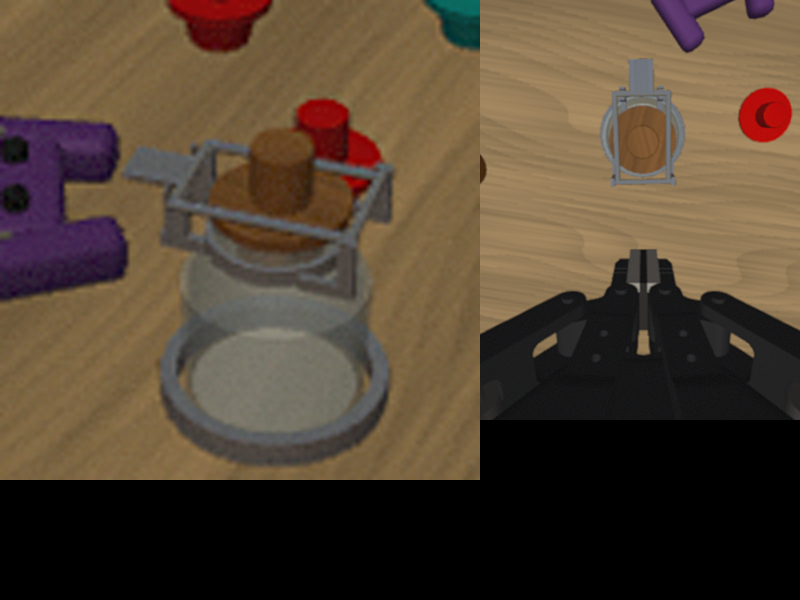

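The bail is closed over the seated stopper. The tab tip is at about (133,164) in the side crop, where angle 0 predicts (130,160). The press met a firm stop at tab height, and the arm is now clear.

```bash
python3 -c "
from plant import r
print(r.sign_off())"
```

```text
the job is handed in; nothing more can be done
None
```

The stopper is seated in the jar's neck, the bail is closed into its catch, and the job is handed in at about 17 s of robot time; the sign-off returned no verdict.

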